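Sleeve the turntable pin and hold its index plunger out

TASK

Get the cup turntable ready to be turned: of the two loose metal sleeves, slide the one whose bore fits over the turntable's bare pin all the way down onto the disc and let go of it. Then pull the turntable's sprung index plunger straight up by its black knob as far as it goes, clear of its hole, and finish while still gripping and holding it there. Leave the other sleeve and everything else on the bench where it stands.

Things in the scene. Friction and masses are not known exactly. Their poses are not given: they have to be found in the camera images.
- turntable: Fixed cup turntable, blue foot, grey disc 240 mm across, top 37 mm above the bench. Origin on the bench under the disc's centre, z up. Bare steel pin at local (-70,0) mm; two fixed sleeved pins, 40 mm across, tops at 87 mm, at local (35,61) and (35,-61). Index plunger at local (105,0) on a blue bracket (local x 86..152, y -20..20 mm, top 74 mm above the bench).
- pin_foot (a point): Foot of the bare pin's axis, on the disc's top face (37 mm above the bench), axes as the turntable's. The pin is 20 mm in diameter and 50 mm tall, its top 11 mm tapering to 8 mm. It sits at local (-70, 0) mm of the turntable.
- knob (a point): Middle of the plunger's black round knob, upright, 30 mm in diameter and 26 mm tall; moves with the plunger. At rest it is 97 mm above the bench, so the knob's underside is 10 mm above the bracket.
- plunger (a joint): Travel of the index plunger, m: 0 with its pin seated in the disc's hole, growing as the knob is lifted straight up to its stop at 0.022. A spring returns it: about 5 N at the start, 12 N at the stop; it needs a grip of some 30 N or more.
- sleeve_a: Loose aluminium sleeve standing on end, 40 mm outside diameter, 45 mm tall, bore 25 mm right through: fits the pin. About 0.1 kg. Origin at the centre of its lower end, z up along the bore.
- sleeve_b: Loose aluminium sleeve standing on end, same outside (40 mm by 45 mm tall), bore only 14 mm: does not fit the 20 mm pin. Origin at the centre of its lower end. Leave it alone.
- tub_left: Bystander: open white plastic tub, 80 mm across, 85 mm tall; origin under its centre.
- tub_right: Bystander: open white plastic tub, 80 mm across, 85 mm tall; origin under its centre.
- vial: Bystander: small white bottle with blue cap, 36 mm across, 60 mm tall; origin under its centre.
- jar: Bystander: small amber glass jar, 48 mm across, 62 mm tall; origin under its centre.
- bottle: Bystander: white lidded bottle, 72 mm across, 130 mm tall; origin under its centre.
- spatula: Bystander: spatula 180 mm long lying flat on the bench beyond the turntable.
- wrench: Bystander: wrench 150 mm long lying flat on the bench at the right.
Not all that is in view belongs to the job. Leave any purple look-alike of the sleeve_a alone.

How it is judged:
On the way, in this order (a step that is already met when the one before it is completed fails the run):
1. the fitting sleeve is fully down over the bare pin and let go (z of sleeve_a in the frame of pin_foot between -0.004 and 0.004 m and horizontal distance between sleeve_a and pin_foot below 0.006 m and angle between the z axis of sleeve_a and the z axis of turntable, either way round below 0.08 rad and contact force between the fingers and sleeve_a below 0.5 N and linear speed of sleeve_a below 0.03 m/s), for 0.2 s.
2. the plunger is pulled fully up by the fingers and held (value of joint plunger above 0.019 m and contact force between the fingers and plunger above 3 N), for 0.5 s.
At the end, for the whole second after the job is handed in: The plunger is lifted at least 19 mm of its 22 mm travel and gripped by the fingers (over 3 N), while the wide-bore sleeve stands on the bare pin within 4 mm of flush on the disc, upright within 0.08 rad (all of step 2 and z of sleeve_a in the frame of pin_foot between -0.004 and 0.004 m and horizontal distance between sleeve_a and pin_foot below 0.006 m and angle between the z axis of sleeve_a and the z axis of turntable, either way round below 0.08 rad); the arm keeps its last pose, push and grip.
It fails at once if the other sleeve is shifted by more than 20 mm or tipped (distance of sleeve_b from where it was at the start of the episode above 0.02 m or angle between sleeve_b's own z axis and vertical above 0.3 rad).
It fails at once if a bystander is shifted by more than 50 mm or knocked over (distance of any of tub_left, tub_right, vial, jar, bottle, spatula, wrench from where it was at the start of the episode above 0.05 m or angle between any of tub_left, tub_right, vial, jar, bottle's own z axis and vertical above 0.5 rad).
It also fails if it takes over 51 s, if anything falls off the work surface, if the arm or the gripper's body presses on something with over 40 N, if the wrist force passes 120 N, or if a joint passes its speed limit or range.

ROBOT

A 7-joint arm with a two-finger parallel gripper is mounted at the origin on the work surface. World frame = base frame: x ahead of the robot, y to its left, z up, the work surface at z = 0. Lengths are in m, angles in rad, forces in N, time in s.
With the tool pointing down it reaches from about 0.425 to 0.925 m from the base axis. Payload 6.8 kg.
Tool frame: the origin (TCP) lies midway between the tips of the shut fingers; the grasp point (between the pads) lies 19 mm behind it; z points along the fingers, x is the direction in which the jaws open and shut, and the axes are right-handed (so a half turn about z gives the same grasp; the last joint's range is limited). The gripper opens to 88 mm and grips with 3 to 60 N. Pads are 20 mm wide; open, the fingers measure 115 mm over their backs; the gripper's body (75 mm by 178 mm) begins 61 mm behind the grasp point.
Start: joints at [-1.333, 0.477, 0.022, 1.555, -0.011, 1.109, -0.083], TCP at [0.229, 0.635, 0.223] pointing down, gripper open.
Joint ranges: [-2.96, 2.96], [-0.34, 2.1], [-1.41, 1.46], [0.24, 2.44], [-1.37, 4.51], [0.17, 1.92], [-2.96, 2.96]. Speed limits (rad/s): [2.39, 2.39, 3.14, 3.14, 3.14, 3.14, 3.14].

INTERFACE

Orientations are given as a 3x3 rotation matrix whose columns are the frame's x, y, z axes.
In Python, from plant import telemetry, snapshot, workorder gives the robot as it stands.
- The arm moves only by the tool move_arm, never from a script. Its argument "commands" is a list that holds one entry, the list of rows, each a list of 5 numbers: the finger opening in m, from 0 to 0.0878, then the shift along the tool's x, y, z in m, then the turn about the tool's z in rad. A call has 1 to 10 rows; each row is the pose to reach, as a shift and turn from the pose commanded when the call began, along the tool's axes at that moment; what a row does not reach only later rows make up. A row lasts 1/10 s, in which the tool goes at most 50 mm and 8.59 degrees, less where a joint would pass 70% of its speed; a pose out of reach is approached as far as the arm can. A call with a gripper value outside its range is refused whole. The fingers move at their own pace and stop on an object; "squeeze" is the grip in N (left out, the last holds). Time passes only in rows, so rows that repeat a pose let the fingers close. It gives the time, the measured TCP pose, the force and the opening at its end, in the units of the state.
- telemetry.observe(): the state, without advancing time (a new reading comes with each control period).
- snapshot(name): name is "scene" or "top"; returns a dict with "frame" (384x512x3 uint8, red, green, blue), "depth" (384x512 float32, m along the optical axis (not along the pixel's ray), 0 where there is no reading), "camera_matrix" (3x3 intrinsics, pixels), "dist" ([k1, k2, p1, p2, k3] as OpenCV has them; the pictures are not rectified), "rvec" (rotation vector, rad) and "tvec" (3), from world to camera coordinates, as OpenCV has them. Camera axes: x right, y down, z forward; pixel columns grow to the right and rows downward; lengths in m; the calibration is good to about 2 mm. A picture is of the moment at which its call begins.
- workorder.hand_in(): hands the job in, once; it reports no verdict.
The state is a dict: "clock": time; "joint_positions": joint angles; "qvel": joint speeds; "effort": joint torques, N m; "eef_pos": TCP position; "orientation": TCP orientation; "ft_force": force on the tool from outside, world axes, zero at the start; "torque": the same for the moment, N m; "width": opening from 0.0 (shut) to 1.0 (fully open).
Only numpy, scipy, OpenCV 4.12 (cv2) and the standard library are available. Lean on these libraries where they do the work, as an engineer would, in place of code of your own. Each camera call takes 0.05 s, during which the arm holds its last target. There are 200 camera calls.

## Working session

There is one attempt and no reset: what is moved stays moved. The work goes in short steps, Python scripts to look and compute and a tool call to move; the robot and the scene stay as the last step left them, time stands still between calls to the robot, and variables do not carry over. Pictures are saved under pics/ and viewed, about 8 in all and at most 12, crops included, and the job is handed in when it is done.

Besides the shell and the picture viewer there is one more tool, called after ">>>" in YAML: its name, and indented under it one key for each argument. move_arm: Moves the arm, as the interface text tells. Its arguments: {"type":"object","properties":{"commands":{"type":"array","items":{"type":"array","items":{"type":"array","items":{"type":"number"}}}},"squeeze":{"type":"number"}},"required":["commands"]}

```bash
mkdir -p pics; ls; cat > h.py <<'E'
import numpy as np, cv2
from plant import telemetry, snapshot, workorder
def cam(s):
    R=cv2.Rodrigues(np.array(s['rvec'],float))[0]; t=np.array(s['tvec'],float).reshape(3)
    return R,t,np.array(s['camera_matrix'],float),np.array(s['dist'],float)
def plane(s,uv,z):
    R,t,K,d=cam(s)
    p=cv2.undistortPoints(np.array(uv,float).reshape(-1,1,2),K,d).reshape(-1,2)
    r=np.c_[p,np.ones(len(p))]@R; c=-R.T@t
    return c+r*((z-c[2])/r[:,2])[:,None]
def cloud(s):
    R,t,K,d=cam(s); h,w=s['depth'].shape
    g=np.stack(np.meshgrid(np.arange(w),np.arange(h)),-1).reshape(-1,1,2).astype(float)
    p=cv2.undistortPoints(g,K,d).reshape(-1,2); D=s['depth'].reshape(-1,1)
    P=(np.c_[p,np.ones(len(p))]*D-t)@R; P[D[:,0]==0]=np.nan
    return P.reshape(h,w,3)
def proj(s,P):
    R,t,K,d=cam(s); return cv2.projectPoints(np.array(P,float).reshape(-1,3),R,t,K,d)[0].reshape(-1,2)
def save(n,im,f=1):
    cv2.imwrite('pics/'+n,cv2.resize(im[...,::-1],None,fx=f,fy=f,interpolation=cv2.INTER_CUBIC))
E
python3 - <<'E'
from h import *
a=snapshot("scene");b=snapshot("top")
for s in(a,b):
    R,t,K,d=cam(s);print(-R.T@t,R[2],K[0,0],d)
save('s0.png',a['frame'],1.5);save('t0.png',b['frame'],1.5)
o=telemetry.observe();print(o)
E
```

```text
pics
[1.27651892 0.49159616 0.81428997] [-0.61873152 -0.43279082 -0.6556397 ] 368.2409609465315 [-0.07109883  0.          0.          0.          0.        ]
[ 0.46131982 -0.01114959  1.00368863] [ 0.1423464  -0.00381156 -0.98980956] 361.81716691914005 [0.00698802 0.         0.         0.         0.        ]
{'clock': 0.1, 'joint_positions': array([-1.33311134,  0.47765258,  0.02233802,  1.55631904, -0.01152149,
        1.10931731, -0.08310685]), 'qvel': array([ 0.0001626 , -0.00089187, -0.00019293, -0.00316638,  0.0008105 ,
       -0.00022768,  0.00031251]), 'effort': array([ 4.50843756e-03, -5.84087741e+01,  1.54027529e+00, -2.73314077e+01,
       -5.41909109e-02,  1.30790257e-02,  5.49216600e-05]), 'eef_pos': array([0.22860163, 0.63454425, 0.22183651]), 'orientation': array([[ 3.38927371e-01,  9.40812435e-01, -4.45960833e-04],
       [ 9.40811237e-01, -3.38927653e-01, -1.50389857e-03],
       [-1.56603494e-03,  9.01474263e-05, -9.99998770e-01]]), 'ft_force': array([ 0.2743986 , -0.16099083,  0.50587973]), 'torque': array([-0.03087601, -0.04215785,  0.0288004 ]), 'width': 1.0010051236855062}
```

View pics/s0.png

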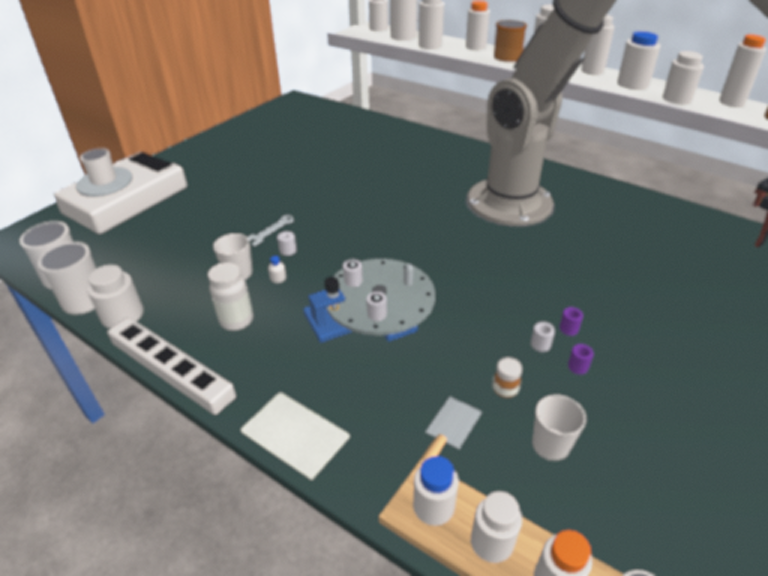

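View pics/t0.png

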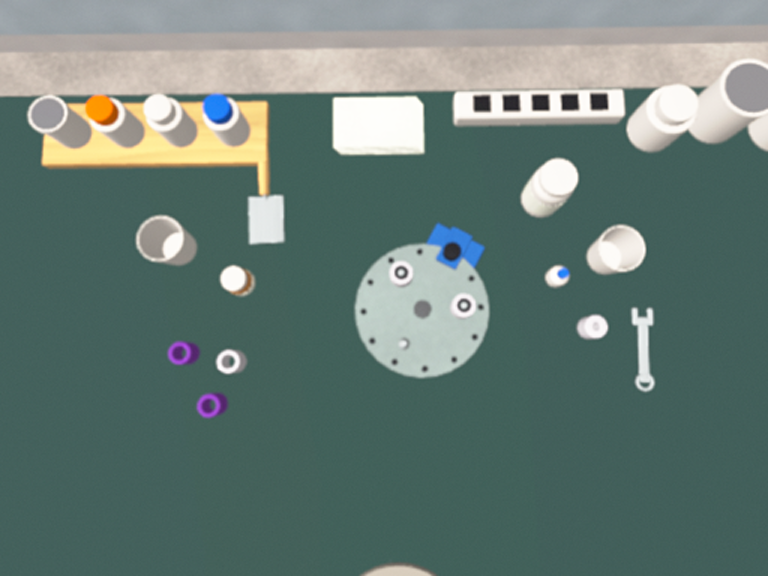

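Candidates in the top view (1.5x pixels) are a light sleeve at (230,361) with a dark wide bore, a light sleeve at (592,327) with no clear bore, and purple look-alikes at (181,352) and (210,405). The left light one looks like sleeve_a. I'll confirm with one crop and measure everything.

```bash
python3 - <<'E'
from h import *
a=snapshot("scene");b=snapshot("top")
def crop(im,c,r=24): x,y=c; return cv2.resize(im[y-r:y+r,x-r:x+r],(380,380),interpolation=cv2.INTER_CUBIC)
save('c0.png',np.hstack([crop(b['frame'],(153,240)),crop(b['frame'],(395,218))]))
P=cloud(b); f=b['frame'].astype(int); hsv=cv2.cvtColor(b['frame'],cv2.COLOR_RGB2HSV)
def blob(m,box,name,z):
    x0,y0,x1,y1=box; mm=np.zeros(m.shape,np.uint8); mm[y0:y1,x0:x1]=m[y0:y1,x0:x1]
    n,l,st,c=cv2.connectedComponentsWithStats(mm)
    i=1+np.argmax(st[1:,4]); k=cv2.findContours((l==i).astype(np.uint8),0,cv2.CHAIN_APPROX_NONE)[0][0]
    e=cv2.minEnclosingCircle(k); print(name,st[i],c[i].round(1),np.round(e[0],1),round(e[1],1),plane(b,[e[0],c[i]],z).round(4).tolist()); 
# height masks
H=P[...,2]
for name,box,zr in [('A',(138,225,170,255),(.038,.055)),('B',(378,203,412,233),(.038,.055)),('knob',(285,150,320,185),(.1,.12)),('s1',(250,165,285,200),(.08,.095)),('s2',(295,190,325,218),(.08,.095)),('disc',(230,155,335,260),(.03,.045)),('pin',(258,218,280,240),(.07,.095))]:
    m=((H>zr[0])&(H<zr[1])); x0,y0,x1,y1=box
    q=P[y0:y1,x0:x1][m[y0:y1,x0:x1]]
    if len(q): print(name,len(q),q.mean(0).round(4),q.min(0).round(3),q.max(0).round(3))
    blob(m,box,name,np.median(q[:,2]) if len(q) else .04)
E
```

```text
A 124 [0.4668 0.2884 0.0434] [0.448 0.269 0.039] [0.485 0.309 0.048]
A [145 234  16  15 124] [152.5 240.9] [152.5 240.9] 7.8 [[0.4667, 0.2884, 0.0435], [0.4668, 0.2884, 0.0435]]
B 165 [ 0.5175 -0.3563  0.0445] [ 0.498 -0.377  0.038] [ 0.536 -0.338  0.05 ]
B [389 211  16  15 165] [396.7 217.7] [396.5 217.9] 7.8 [[0.5169, -0.3557, 0.0445], [0.5175, -0.3563, 0.0445]]
knob 111 [ 0.6442 -0.1013  0.1095] [ 0.63  -0.116  0.101] [ 0.658 -0.088  0.113]
knob [296 162  12  12 111] [301.4 167.2] [301.4 167.3] 5.9 [[0.644, -0.1015, 0.1098], [0.6441, -0.1013, 0.1098]]
s1 157 [ 0.6125 -0.0148  0.0828] [ 0.594 -0.032  0.08 ] [0.631 0.004 0.089]
s1 [260 175  15  15 157] [267.2 181.9] [267.2 181.8] 7.5 [[0.6127, -0.015, 0.0824], [0.6125, -0.0148, 0.0824]]
s2 171 [ 0.5548 -0.1211  0.0827] [ 0.536 -0.139  0.08 ] [ 0.574 -0.103  0.09 ]
s2 [302 196  15  16 171] [309.1 203.5] [309.2 203.6] 7.7 [[0.5548, -0.1213, 0.0823], [0.5548, -0.1212, 0.0823]]
disc 5465 [ 0.5469 -0.0487  0.0368] [ 0.435 -0.17   0.031] [0.672 0.067 0.045]
disc [ 237  163   89   89 5454] [280.2 208.9] [281.2 207.1] 44.6 [[0.551, -0.0515, 0.0368], [0.5463, -0.0487, 0.0368]]
pin 46 [ 0.4917 -0.0177  0.0813] [ 0.484 -0.028  0.075] [ 0.5   -0.01   0.089]
pin [266 226   8   7  46] [269.1 229. ] [269.2 229. ] 3.8 [[0.4917, -0.018, 0.0813], [0.4917, -0.0177, 0.0813]]
```

View pics/c0.png

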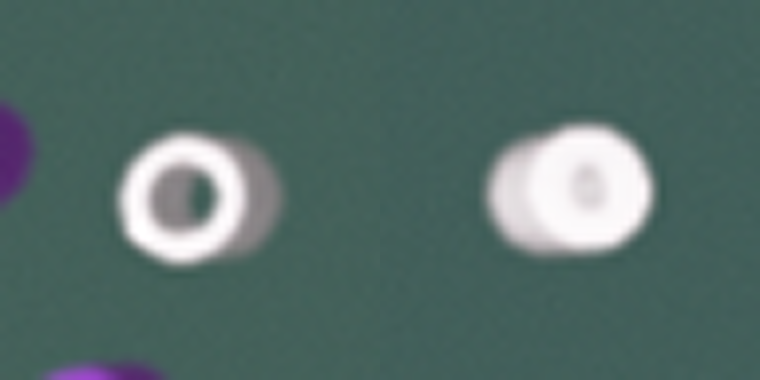

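The crop shows a wide bore at left, which is sleeve_a at (153,241) in the top image, and a narrow bore at right, which is sleeve_b at (397,218). Sleeve_a is at world (0.467, 0.288). The turntable is consistent from three sources (fixed sleeves 121 mm apart, disc, knob): centre (0.552, -0.051), pin (0.491, -0.018), knob (0.644, -0.101). I'm moving above sleeve_a with the jaws at 30°, so they clear the purple pieces.

>>> move_arm:
  commands:
    - [[0.0878,-0.025,0.034,0,0.1],[0.0878,-0.05,0.068,0,0.2],[0.0878,-0.08,0.11,0,0.35],[0.0878,-0.11,0.155,0,0.45],[0.07,-0.14,0.2,0,0.6],[0.065,-0.17,0.24,0.02,0.698],[0.065,-0.2,0.28,0.04,0.698],[0.065,-0.225,0.315,0.06,0.698],[0.065,-0.24,0.335,0.08,0.698],[0.065,-0.245,0.341,0.09,0.698]]
  squeeze: 30

```text
clock: 1.2
eef_pos: [0.4681, 0.2832, 0.1307]
orientation: [[0.868, 0.497, -0.001], [0.497, -0.868, -0.004], [-0.003, 0.003, -1.0]]
ft_force: [0.2, 0.8, -0.6]
width: 0.741
```

>>> move_arm:
  commands:
    - [[0.065,0,0,0,0],[0.065,0,0,0,0]]

```text
clock: 1.4
eef_pos: [0.466, 0.2905, 0.133]
orientation: [[0.864, 0.504, -0.0], [0.504, -0.864, 0.001], [0.0, -0.001, -1.0]]
ft_force: [-0.3, 0.4, 0.6]
width: 0.74
```

```bash
python3 - <<'E'
from h import *
a=snapshot("scene");b=snapshot("top")
o=telemetry.observe();print(o['clock'],o['eef_pos'],o['orientation'].round(4),o['width'],o['ft_force'])
d=np.array([.467,.2885,.011])-o['eef_pos'];print(d@o['orientation'])
P=cloud(a);uv=proj(a,[[.467,.2885,.045]])[0];print(uv)
save('s1.png',a['frame'][140:290,280:470],4)
# scene-view check of sleeve top
m=(P[...,2]>.038)&(P[...,2]<.055)&(np.hypot(P[...,0]-.467,P[...,1]-.2885)<.035)
print(m.sum(),P[m].mean(0),P[m].min(0),P[m].max(0))
E
```

```text
1.5 [0.46609895 0.29137165 0.1335465 ] [[ 8.628e-01  5.056e-01  8.000e-04]
 [ 5.056e-01 -8.628e-01  1.800e-03]
 [ 1.600e-03 -1.100e-03 -1.000e+00]] 0.739560984566621 [0.44744148 0.61452274 0.42759373]
[-0.00087026  0.00307201  0.12254187]
[361.30370026 218.72449227]
95 [0.46973829 0.29211743 0.04342499] [0.45054925 0.2728292  0.03801428] [0.48891608 0.31110408 0.04826226]
```

View pics/s1.png

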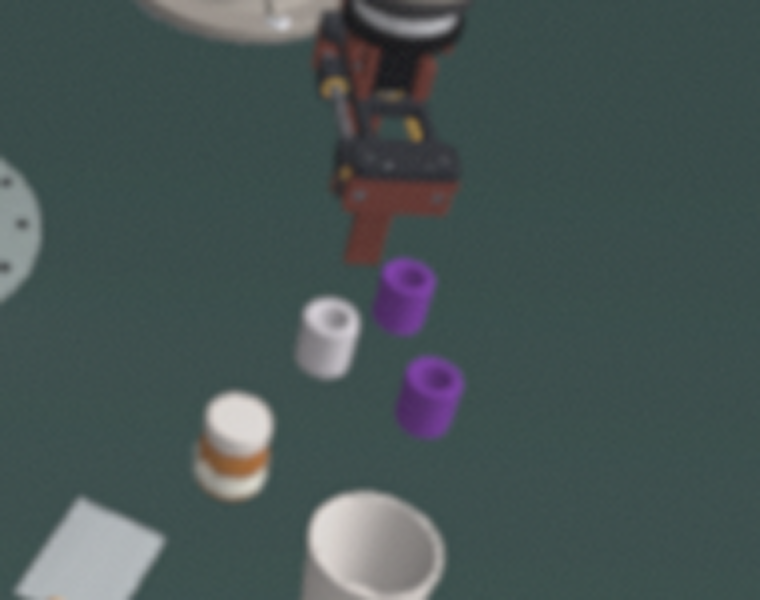

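The sleeve is upright between the jaws at crop (330,335). The two views agree within 4 mm, so I'm going down.

>>> move_arm:
  commands:
    - [[0.065,0,0.001,0.03,0],[0.065,0,0.001,0.06,0],[0.065,0,0.001,0.09,0],[0.065,0,0.001,0.11,0],[0.065,0,0.001,0.118,0],[0.065,0,0.001,0.118,0],[0.03,0,0.001,0.118,0],[0.03,0,0.001,0.118,0],[0.03,0,0.001,0.118,0],[0.03,0,0.001,0.118,0]]

```text
clock: 2.5
eef_pos: [0.4677, 0.2886, 0.0155]
orientation: [[0.864, 0.503, 0.001], [0.503, -0.864, 0.001], [0.002, -0.0, -1.0]]
ft_force: [-0.1, -0.0, 3.8]
width: 0.442
```

>>> move_arm:
  commands:
    - [[0.03,0,0,0,0],[0.03,0,0,0,0],[0.03,0,0,0,0],[0.03,0,0,-0.03,0],[0.03,0,0,-0.06,0],[0.03,0,0,-0.09,0],[0.03,0,0,-0.11,0],[0.03,0,0,-0.11,0],[0.03,0,0,-0.11,0]]

```text
clock: 3.4
eef_pos: [0.4667, 0.288, 0.1243]
orientation: [[0.864, 0.503, -0.0], [0.503, -0.864, 0.0], [-0.0, -0.0, -1.0]]
ft_force: [-0.9, -0.6, -1.2]
width: 0.44
```

```bash
python3 - <<'E'
from h import *
a=snapshot("scene")
o=telemetry.observe();print(o['clock'],o['eef_pos'],o['orientation'].round(4),o['width'],o['ft_force'])
e=o['eef_pos'];print(proj(a,[e]))
save('s2.png',a['frame'][140:290,280:470],4)
d=np.array([.491,-.018,e[2]])-e;print(d@o['orientation'])
E
```

```text
3.45 [0.4662905  0.28767075 0.12360723] [[ 8.643e-01  5.030e-01 -1.400e-03]
 [ 5.030e-01 -8.643e-01 -1.000e-03]
 [-1.700e-03  2.000e-04 -1.000e+00]] 0.4403467463637943 [-0.18199795 -0.62056025 -1.03890194]
[[365.85274583 198.72232735]]
[-1.32408654e-01  2.76609914e-01  2.61864712e-04]
```

View pics/s2.png

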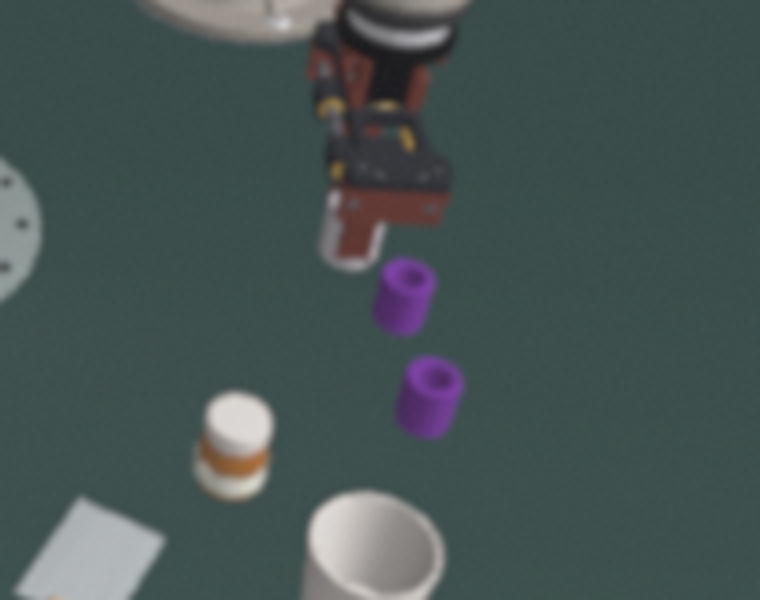

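The sleeve is held at crop (352,230), roughly centred, with its lower end at about z=0.108. That clears the pin top at 0.087, so I'm carrying it above the pin.

>>> move_arm:
  commands:
    - [[0.03,-0.01,0.02,-0.01,0],[0.03,-0.03,0.06,-0.01,0],[0.03,-0.05,0.1,-0.01,0],[0.03,-0.07,0.145,-0.01,0],[0.03,-0.09,0.19,-0.01,0],[0.03,-0.108,0.225,-0.01,0],[0.03,-0.12,0.252,-0.01,0],[0.03,-0.128,0.268,-0.01,0],[0.03,-0.132,0.276,-0.01,0],[0.03,-0.132,0.277,-0.01,0]]

```text
clock: 4.45
eef_pos: [0.4915, -0.0193, 0.1342]
orientation: [[0.866, 0.501, -0.001], [0.501, -0.866, -0.0], [-0.001, -0.0, -1.0]]
ft_force: [0.2, 0.2, -1.7]
width: 0.439
```

>>> move_arm:
  commands:
    - [[0.03,0,0,0,0],[0.03,0,0,0,0],[0.03,0,0,0,0],[0.03,0,0,0,0]]

```text
clock: 4.85
eef_pos: [0.4922, -0.0169, 0.1346]
orientation: [[0.864, 0.504, -0.0], [0.504, -0.864, 0.0], [-0.0, -0.0, -1.0]]
ft_force: [0.3, -0.1, -0.8]
width: 0.448
```

```bash
python3 - <<'E'
from h import *
a=snapshot("scene")
o=telemetry.observe();print(o['clock'],o['eef_pos'],o['orientation'].round(4),o['width'],o['ft_force'])
e=o['eef_pos'];d=np.array([.491,-.018,e[2]])-e;print(d@o['orientation'])
print((proj(a,[[.491,-.018,.087],[.491,-.018,.037],[e[0],e[1],e[2]-.0155]])-[220,120])*5)
save('s3.png',a['frame'][120:240,220:372],5)
E
```

```text
4.9 [ 0.49226209 -0.01703467  0.13462675] [[ 8.637e-01  5.040e-01 -1.000e-04]
 [ 5.040e-01 -8.637e-01  2.000e-04]
 [ 0.000e+00 -2.000e-04 -1.000e+00]] 0.4418455809037942 [ 0.12022212 -0.1204853  -1.4099562 ]
[-1.57658456e-03  1.97752528e-04 -5.75474875e-08]
[[256.93432411 280.97774854]
 [256.12161043 340.8195739 ]
 [257.651035   242.272105  ]]
```

View pics/s3.png

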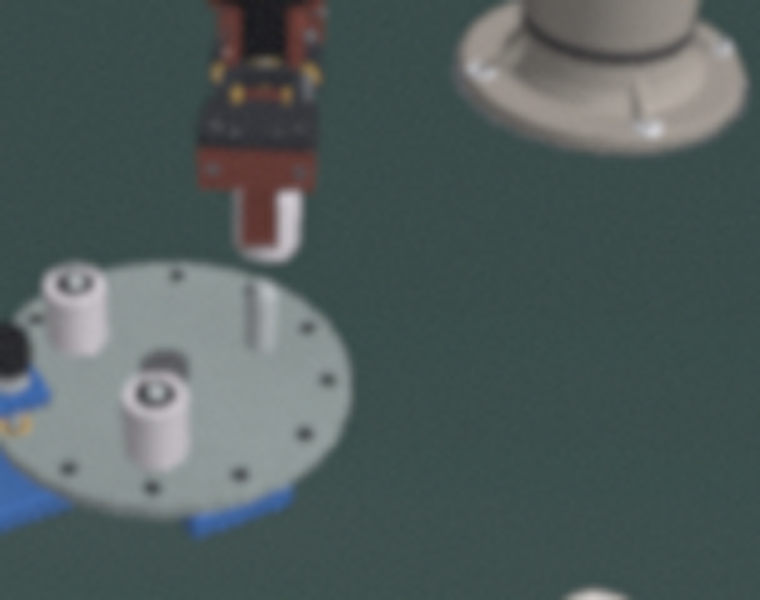

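The pin top is at crop (264,283) and the sleeve's lower end is centred at (268,248). The sleeve sits about 2 mm to the image right of the pin, which is -y in tool axes. I'll shift and descend to just past the taper, watching the force.

>>> move_arm:
  commands:
    - [[0.03,-0.001,0.002,0,0],[0.03,-0.001,0.002,0.01,0],[0.03,-0.001,0.002,0.02,0],[0.03,-0.001,0.002,0.028,0],[0.03,-0.001,0.002,0.034,0],[0.03,-0.001,0.002,0.038,0],[0.03,-0.001,0.002,0.042,0],[0.03,-0.001,0.002,0.046,0],[0.03,-0.001,0.002,0.05,0],[0.03,-0.001,0.002,0.05,0]]

```text
clock: 5.9
eef_pos: [0.4921, -0.0199, 0.0842]
orientation: [[0.864, 0.503, -0.001], [0.503, -0.864, -0.0], [-0.001, -0.0, -1.0]]
ft_force: [0.4, -0.4, -1.0]
width: 0.442
```

>>> move_arm:
  commands:
    - [[0.03,0,0,0.006,0],[0.03,0,0,0.012,0],[0.03,0,0,0.018,0],[0.03,0,0,0.023,0],[0.03,0,0,0.027,0],[0.03,0,0,0.03,0],[0.03,0,0,0.031,0],[0.03,0,0,0.031,0]]

```text
clock: 6.7
eef_pos: [0.4924, -0.02, 0.0535]
orientation: [[0.864, 0.503, -0.0], [0.503, -0.864, -0.0], [-0.0, -0.0, -1.0]]
ft_force: [-0.6, -0.3, -1.0]
width: 0.442
```

>>> move_arm:
  commands:
    - [[0.065,0,0,0,0],[0.065,0,0,0,0],[0.065,0,0,0,0],[0.065,0,0,0,0],[0.065,0,0,0,0],[0.065,0,0,0,0]]

```text
clock: 7.3
eef_pos: [0.4925, -0.0199, 0.0537]
orientation: [[0.864, 0.503, 0.0], [0.503, -0.864, 0.0], [0.0, 0.0, -1.0]]
ft_force: [-0.2, -0.5, -0.3]
width: 0.74
```

>>> move_arm:
  commands:
    - [[0.065,0,0,-0.02,0],[0.065,0,0,-0.05,0],[0.065,0,0,-0.08,0],[0.065,0,0,-0.11,0],[0.065,0,0,-0.125,0],[0.065,0,0,-0.125,0],[0.065,0,0,-0.125,0]]

```text
clock: 8.0
eef_pos: [0.4921, -0.0198, 0.1782]
orientation: [[0.864, 0.503, -0.0], [0.503, -0.864, 0.0], [0.0, -0.0, -1.0]]
ft_force: [0.6, 0.0, -0.4]
width: 0.739
```

```bash
python3 - <<'E'
from h import *
a=snapshot("scene");P=cloud(a)
o=telemetry.observe();e=o['eef_pos'];print(o['clock'],e,o['orientation'].round(4),o['width'],o['ft_force'])
for n,x,y in(('sleeve',.491,-.018),('s1',.6125,-.0148),('s2',.555,-.121),('knob',.644,-.101)):
    m=(np.hypot(P[...,0]-x,P[...,1]-y)<.025)&(P[...,2]>.06)&(P[...,2]<.12)
    q=P[m]; top=q[q[:,2]>np.percentile(q[:,2],60)]; print(n,len(q),np.percentile(q[:,2],[50,90,98]).round(4),top.mean(0).round(4))
d=np.array([.644,-.1013,.082])-e;print(d@o['orientation'])
save('s4.png',a['frame'][120:240,200:352],5)
E
```

```text
8.05 [ 0.49170063 -0.01984367  0.17769024] [[ 8.642e-01  5.031e-01 -1.500e-03]
 [ 5.031e-01 -8.642e-01 -1.000e-04]
 [-1.300e-03 -6.000e-04 -1.000e+00]] 0.7402314224507173 [ 0.30500488 -0.17566346  0.05265528]
sleeve 135 [0.08   0.084  0.0866] [ 0.4925 -0.0157  0.0833]
s1 162 [0.0811 0.0847 0.0871] [ 0.6155 -0.0104  0.0841]
s2 137 [0.0817 0.0848 0.0885] [ 0.5559 -0.1164  0.0843]
knob 202 [0.0892 0.111  0.1123] [ 0.6495 -0.0957  0.1077]
[0.09076826 0.1470788  0.09547671]
```

View pics/s4.png

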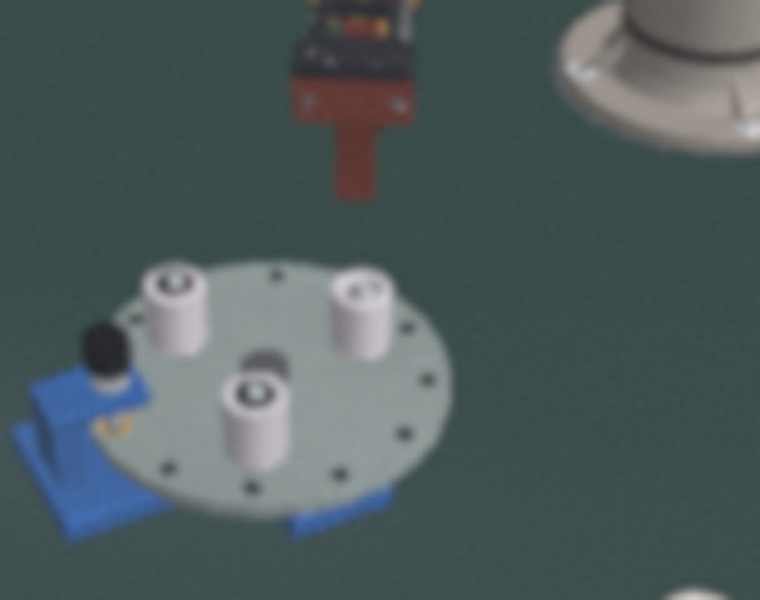

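The sleeve is on the pin at crop (362,315). The depth of its top rim doesn't settle whether it's fully down, so I'll compare its outline with projections, using the fixed sleeves as reference.

```bash
python3 - <<'E'
from h import *
a=snapshot("scene");b=snapshot("top")
t=np.linspace(0,6.283,60)
ring=lambda x,y,z:np.c_[x+.02*np.cos(t),y+.02*np.sin(t),0*t+z]
f=a['frame'].astype(int)
g=cv2.resize(a['frame'],None,fx=4,fy=4,interpolation=cv2.INTER_CUBIC).astype(int)
m=((g[...,0]>g[...,1]-4)&(g.sum(2)>330)).astype(np.uint8)   # sleeves pinkish vs greenish disc
for n,x,y,h in(('sleeve',.491,-.018,.082),('s1',.6125,-.0148,.087),('s2',.555,-.121,.087)):
    pr=np.vstack([proj(a,ring(x,y,.037)),proj(a,ring(x,y,h))])
    x0,y0=pr.min(0)-6;x1,y1=pr.max(0)+6
    w=np.zeros_like(m);w[int(y0*4):int(y1*4),int(x0*4):int(x1*4)]=1
    k=max(cv2.findContours(m*w,0,1)[0],key=cv2.contourArea).reshape(-1,2)/4
    print(n,'pred',pr.min(0).round(1),pr.max(0).round(1),'seen',k.min(0),k.max(0),'5mm=',(proj(a,[[x,y,.087]])-proj(a,[[x,y,.082]])).round(2))
P=cloud(b)
for n,x,y in(('sleeve',.491,-.018),('s1',.6125,-.0148),('s2',.555,-.121)):
    r=np.hypot(P[...,0]-x,P[...,1]-y);q=P[(r<.018)&(P[...,2]<.1)&(P[...,2]>.06)]
    print(n,len(q),np.median(q,0).round(4))
E
```

```text
sleeve pred [265.2 173.6] [277.6 192.1] seen [265.75 173.5 ] [278.5 192. ] 5mm= [[ 0.02 -1.23]]
s1 pred [243.3 192.8] [256.9 213.8] seen [244.25 193.5 ] [258. 214.] 5mm= [[-0.05 -1.25]]
s2 pred [227.6 171.5] [240.7 191.1] seen [228.5  173.25] [241.5 191.5] 5mm= [[-0.09 -1.22]]
sleeve 0 [nan nan nan]
s1 99 [ 0.617  -0.0193  0.0824]
s2 50 [ 0.5561 -0.1311  0.0822]
  return _methods._mean(a, axis=axis, dtype=dtype,
  ret = um.true_divide(
```

The fixed sleeves' rims also read about 82 mm (their pins reach 87), so all three look the same and the sleeve appears flush. Next I hover above the knob and check the sleeve with the top camera.

>>> move_arm:
  commands:
    - [[0.055,0.015,0.025,0,0],[0.055,0.035,0.055,0.0,0],[0.055,0.055,0.09,0.0,0],[0.055,0.075,0.12,0.01,0],[0.055,0.087,0.14,0.02,0],[0.055,0.091,0.147,0.03,0],[0.055,0.091,0.147,0.035,0],[0.055,0.091,0.147,0.035,0],[0.055,0.091,0.147,0.035,0]]

```text
clock: 9.05
eef_pos: [0.6441, -0.1003, 0.1436]
orientation: [[0.864, 0.504, -0.001], [0.504, -0.864, 0.001], [-0.0, -0.001, -1.0]]
ft_force: [0.9, -0.5, 0.6]
width: 0.626
```

```bash
python3 - <<'E'
from h import *
a=snapshot("scene");b=snapshot("top");P=cloud(b)
o=telemetry.observe();e=o['eef_pos'];print(o['clock'],e,o['width'],o['ft_force'])
for n,x,y in(('sleeve',.491,-.018),('s1',.6125,-.0148),('s2',.555,-.121)):
    r=np.hypot(P[...,0]-x,P[...,1]-y);q=P[(r<.024)&(P[...,2]<.1)&(P[...,2]>.07)]
    print(n,len(q),np.percentile(q[:,2],[10,50,90]).round(4),q.mean(0).round(4))
d=np.array([.644,-.1013,.080])-e;print(d@o['orientation'])
def crop(im,x,y,w,h,f): return cv2.resize(im[y:y+h,x:x+w],(w*f,h*f),interpolation=cv2.INTER_CUBIC)
save('v5.png',np.hstack([crop(a['frame'],195,110,95,120,4),crop(b['frame'],230,140,105,120,4)]))
E
```

```text
9.15 [ 0.64468173 -0.10050726  0.14434459] 0.6293501040286098 [-1.17337155  0.07711475  0.19071283]
sleeve 27 [0.0789 0.0808 0.0831] [ 0.4943 -0.0044  0.081 ]
s1 186 [0.0797 0.0822 0.0849] [ 0.612  -0.015   0.0822]Traceback (most recent call last):
  File "<stdin>", line 6, in <module>
    return _quantile_unchecked(
        a, q, axis, out, overwrite_input, method, keepdims, weights)
    return _ureduce(a,
                    func=_quantile_ureduce_func,
    ...<5 lines>...
                    overwrite_input=overwrite_input,
                    method=method)
    r = func(a, **kwargs)
    result = _quantile(arr,
                       quantiles=q,
    ...<2 lines>...
                       out=out,
                       weights=wgt)
    slices_having_nans = np.isnan(arr[-1, ...])
                                  ~~~^^^^^^^^^
IndexError: index -1 is out of bounds for axis 0 with size 0
```

From the top camera the sleeve's rim reads 0.081 m (0.082 expected when flush), so it is seated. I'm descending around the knob and gripping.

>>> move_arm:
  commands:
    - [[0.055,-0.001,0,0.015,0],[0.055,-0.001,0,0.03,0],[0.055,-0.001,0,0.045,0],[0.055,-0.001,0,0.058,0],[0.055,-0.001,0,0.062,0],[0.055,-0.001,0,0.063,0],[0.055,-0.001,0,0.063,0]]
  squeeze: 55

```text
clock: 9.85
eef_pos: [0.6444, -0.1019, 0.0807]
orientation: [[0.864, 0.503, 0.0], [0.503, -0.864, -0.0], [0.0, 0.0, -1.0]]
ft_force: [0.1, 0.2, 1.2]
width: 0.628
```

>>> move_arm:
  commands:
    - [[0.015,0,0,0,0],[0.015,0,0,0,0],[0.015,0,0,0,0],[0.015,0,0,0,0],[0.015,0,0,0,0],[0.015,0,0,0,0],[0.015,0,0,0,0],[0.015,0,0,0,0]]

```text
clock: 10.65
eef_pos: [0.6463, -0.1006, 0.0812]
orientation: [[0.864, 0.504, 0.004], [0.504, -0.864, 0.001], [0.004, 0.002, -1.0]]
ft_force: [5.0, 1.1, -3.6]
width: 0.333
```

>>> move_arm:
  commands:
    - [[0.015,0.002,0,-0.002,0],[0.015,0.002,0,-0.005,0],[0.015,0.002,0,-0.008,0],[0.015,0.002,0,-0.011,0],[0.015,0.002,0,-0.014,0],[0.015,0.002,0,-0.017,0],[0.015,0.002,0,-0.019,0],[0.015,0.002,0,-0.021,0],[0.015,0.002,0,-0.022,0],[0.015,0.002,0,-0.022,0]]

```text
clock: 11.65
eef_pos: [0.6462, -0.1006, 0.1022]
orientation: [[0.864, 0.503, 0.001], [0.503, -0.864, -0.0], [0.001, 0.001, -1.0]]
ft_force: [6.3, -1.8, -12.6]
width: 0.335
```

>>> move_arm:
  commands:
    - [[0.015,0,0,0,0],[0.015,0,0,0,0],[0.015,0,0,0,0]]

```text
clock: 11.95
eef_pos: [0.6462, -0.1006, 0.1021]
orientation: [[0.864, 0.503, 0.001], [0.503, -0.864, -0.0], [0.001, 0.001, -1.0]]
ft_force: [7.4, -0.7, -11.2]
width: 0.333
```

>>> move_arm:
  commands:
    - [[0.015,0,0,-0.0005,0],[0.015,0,0,-0.001,0],[0.015,0,0,-0.0015,0],[0.015,0,0,-0.0015,0],[0.015,0,0,-0.0015,0],[0.015,0,0,-0.0015,0],[0.015,0,0,-0.0015,0],[0.015,0,0,-0.0015,0]]

```text
clock: 12.75
eef_pos: [0.6462, -0.1006, 0.1032]
orientation: [[0.864, 0.503, 0.001], [0.503, -0.864, -0.0], [0.0, 0.001, -1.0]]
ft_force: [7.8, -0.8, -14.3]
width: 0.333
```

```bash
python3 - <<'E'
from h import *
a=snapshot("scene");b=snapshot("top");P=cloud(a)
o=telemetry.observe();print(o['clock'],o['eef_pos'],o['width'],o['ft_force'])
def crop(im,x,y,w,h,f): return cv2.resize(im[y:y+h,x:x+w],(w*f,h*f),interpolation=cv2.INTER_CUBIC)
save('v5.png',np.hstack([crop(a['frame'],195,110,95,120,4),crop(b['frame'],230,140,105,120,4)]))
m=(np.hypot(P[...,0]-.491,P[...,1]+.018)<.025)&(P[...,2]>.06)&(P[...,2]<.12)
print(np.percentile(P[m][:,2],[50,90,98]))
E
```

```text
12.85 [ 0.64622931 -0.10065171  0.1032382 ] 0.33223249172007235 [  6.72657366  -0.54445837 -14.68369448]
[0.08027741 0.08433067 0.08738783]
```

View pics/v5.png

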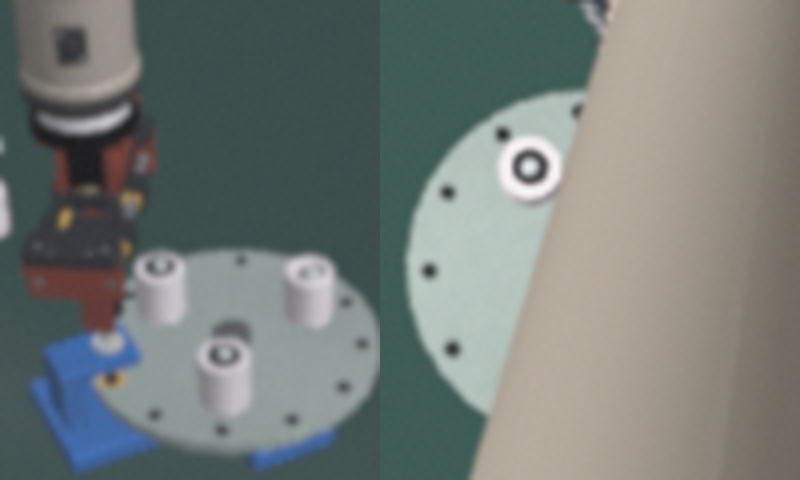

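The fingers hold the knob at (100,320) in the left half, above the bracket, and the sleeve stands flush at (310,290). I'll add 1 mm more to confirm the stop by force.

>>> move_arm:
  commands:
    - [[0.015,0,0,-0.001,0],[0.015,0,0,-0.001,0],[0.015,0,0,-0.001,0],[0.015,0,0,-0.001,0],[0.015,0,0,-0.001,0],[0.015,0,0,-0.001,0]]

```text
clock: 13.45
eef_pos: [0.6462, -0.1006, 0.1033]
orientation: [[0.864, 0.503, 0.0], [0.503, -0.864, -0.001], [0.0, 0.001, -1.0]]
ft_force: [10.5, -1.7, -21.0]
width: 0.333
```

The force rose to 21 N while the tool stayed put, so the plunger is at its stop and held. Handing in.

```bash
python3 - <<'E'
from h import *
workorder.hand_in();o=telemetry.observe();print(o['clock'],o['eef_pos'],o['width'],o['ft_force'])
E
```

```text
the job is handed in; nothing more can be done
the job is handed in; nothing more can be done
```

I slid the wide-bore sleeve (sleeve_a) onto the bare pin and let go of it. I then pulled the plunger up to its stop by the knob and handed in at about 13.5 s with the arm still gripping and holding it there. I saw no contact with the other sleeve, the bystanders or the purple look-alikes, though I did not re-measure them at the end.

- **Sleeve:** the top camera read its rim at about 81 mm above the bench, from only 27 points because the arm hid part of it; flush is 82 mm. In the scene camera its outline matched the flush projection within a pixel.
- **Disagreement:** the scene camera's depth first read the rim 1–2 mm higher. The fixed sleeves showed the same height, about 82 mm rather than the stated 87 mm. I took 87 mm to be the height of their pin tops and the loose sleeve to be level with the fixed ones.
- **Plunger:** the tool rose 22 mm and then stopped. One more millimetre of commanded lift raised the pull from 14 N to 21 N with only about 0.1 mm of further rise, so it is at its stop. The opening stayed at 29 mm, matching the 30 mm knob, with the grip set to 55 N.
- **Side force:** about 10 N remained on the knob, well below the limits.

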